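# Clamp a T-bracket in the drill-press vise

### The job

Slide the vise's moving jaw wide open, take the T-shaped bracket with the straight flat web (not the narrower one with the round boss) off the sloping rack, and set it gently in the vise, base down on the two parallels, its long side pressed flush against the fixed jaw and centred along it. Then push the moving jaw firmly shut on it, so that the bracket is clamped between the jaws, and let go. Leave the other bracket and everything else on the bench where it is.

Things in the scene. Friction and masses are not known exactly. Their poses are not given: they have to be found in the camera images.
- vise: Grey drill-press vise bolted down (place and yaw vary), base 250 x 130 mm, bed top at z = 25 mm. Origin: centre of its underside, z up, x the sliding direction, pointing to the fixed jaw, y along the jaws. Fixed jaw: 120 mm long, its face is the plane x = +85 mm, z = 25 to 65 mm. Two steel parallels lie on the bed along x at y = +-37 mm: 10 mm wide, x = -10 to 85 mm, tops at z = 45 mm.
- seat (a point): Point on the vise, level with the parallels' tops (45 mm above the bench), 25 mm from the fixed jaw's face, midway along the jaws: where the middle of the bracket's underside belongs. Axes as the vise's; the bracket's long side lies along y, either way round.
- jaw (a joint): Gap (m) between the jaws' faces: 0 shut, 0.082 open (stop). Starts at 0.015 to 0.045, too narrow for the bracket; 0.050 when clamped on it. Opening moves the jaw along the vise's -x. It slides with about 6 N of friction and stays where left. Jaw plate 22 x 120 mm, top 65 mm above the bench; behind it a carriage 56 mm wide, top at 55 mm.
- jaw_handle (a point): Grip point of the moving jaw's handle: a dark upright steel plate on the carriage, 60 mm behind the jaw's face, 16 mm thick along the vise's x, 44 mm wide along y, from 55 to 118 mm above the bench. The point is mid-plate, 100 mm above the bench. Axes as the vise's. Its vise x is 25 mm minus the gap.
- rack: Plywood rack fixed to the bench (place and yaw vary), 240 mm wide (y), 130 mm deep (x). Its board slopes 35 degrees, rising to its +x; the lip on its low side, to the robot's right, stands 18 mm above the board. Two places, 57 mm either side of its middle, hold the two brackets (which holds which varies); ribs 10 mm high between and at the sides. Origin: under its centre, on the bench.
- bracket_mid (a point): Bracket to clamp: aluminium inverted T, about 0.55 kg. Base 110 (x) x 50 (y) x 30 mm; on top, in the middle, a straight web 60 long (x), 20 thick (y), 45 mm high. The point is the centre, 37.5 mm above the underside; mid-web is 15 mm further up z. z points out of the base along the web. Starts base down on the rack's board, x up the slope, z leaning 35 degrees from vertical.
- bracket: The same bracket to clamp: origin at the centre of its underside, same axes.
- spare_mid (a point): The other bracket, to be left in the rack: aluminium, base 110 x 34 x 30 mm with a round boss 30 mm across and 45 mm high. The point is its centre, 37.5 mm above its underside; z out of the base.
- jar: Glass jar of 64 mm diameter, 105 mm high, standing between vise and rack; leave alone. Origin: centre of its underside.
- spray: Spray can of 54 mm diameter, 170 mm high, standing between vise and rack; leave alone. Origin: centre of its underside.
Not all that is in view belongs to the job. Leave any blue, purple or red look-alike of the bracket alone.

How it is judged:
By the outcome, as a careful person would: the job done as asked, in the order asked, and still so for the second after the job is handed in, with the robot touching nothing.
It also fails if it takes over 67 s, if anything falls off the work surface, if the arm or the gripper's body presses on something with over 40 N, if the wrist force passes 120 N, or if a joint passes its speed limit or range.

### The arm

A 7-joint arm with a two-finger parallel gripper is mounted at the origin on the work surface. World frame = base frame: x ahead of the robot, y to its left, z up, the work surface at z = 0. Lengths are in m, angles in rad, forces in N, time in s.
With the tool pointing down it reaches from about 0.35 to 0.9 m from the base axis. Payload 8.1 kg.
Tool frame: the origin (TCP) lies between the finger pads; the fingertips stand ahead of it and the grasp point (between the pads) is the TCP (arm.nose_length is the z of the fingertips in the tool frame, in m); z points along the fingers, y is the line along which they close (so a half turn about z gives the same grasp; the last joint's range is limited). The gripper opens to 92 mm and grips with 3 to 60 N. Pads are 19 mm wide; open, the fingers measure 130 mm over their backs; the gripper's body (75 mm by 190 mm) begins 47 mm behind the grasp point.
Start: joints at [1.107, 0.434, 0.025, 1.573, -0.012, 1.134, -0.075], TCP at [0.221, -0.585, 0.246] pointing down, gripper open.
Joint ranges: [-2.62, 2.62], [-0.44, 2.09], [-1.27, 1.32], [0.08, 2.57], [-1.32, 4.46], [0.12, 2], [-2.74, 2.74]. Speed limits (rad/s): [2.22, 2.22, 3.01, 3.01, 3.14, 3.14, 3.14].

### API

Orientations are given as a rotation vector (axis times angle).
In Python, from cell import sensors, optics, arm gives the robot as it stands.
- The arm moves only by the tool arm_command, never from a script. Its argument "deltas" is one flat list of numbers, 7 for each row, row after row: the turn, a rotation vector about the world's x, y, z as a fraction of full scale, then the shift along the world's x, y, z as a fraction of full scale, then the finger opening in mm, from 0 to 91.8. In form: [wx, wy, wz, dx, dy, dz, fingers, wx, wy, wz, dx, dy, dz, fingers, ...]. A call has 1 to 20 rows; each row is the pose to reach, as a shift and turn from the pose commanded when the call began; what a row does not reach only later rows make up. Full scale, the value 1, is 1 m for a shift and 90 degrees for a turn. A row lasts 1/10 s, in which the tool goes at most 50 mm and 8.59 degrees, less where a joint would pass 70% of its speed; a pose out of reach is approached as far as the arm can. A call with a number of a shift or a turn outside -1 to 1 is refused whole. A call with a gripper value outside its range is refused whole. The fingers move at their own pace and stop on an object; "force" is the grip in N (left out, the last holds). Time passes only in rows, so rows that repeat a pose let the fingers close. It gives the time, the measured TCP pose, the force, the opening and the grip force at its end, in the units of the state.
- sensors.observe(): the state, without advancing time (a new reading comes with each control period).
- optics.get_image(name): name is "scene" or "top" or "wrist"; returns the picture (420x560x3 uint8, blue, green, red); there is no depth.
- optics.calibration(name): a dict with "camera_matrix" (3x3 intrinsics, pixels), "rvec" (rotation vector, rad) and "tvec" (3), from world to camera coordinates, as OpenCV has them. Camera axes: x right, y down, z forward; pixel columns grow to the right and rows downward; lengths in m; the calibration is good to about 2 mm. A picture is of the moment at which its call begins: read the wrist's pose just before it. calibration takes no time and is no camera call; for the wrist camera it gives the pose at the moment of the call.
- arm.sign_off(): hands the job in; it is judged then, once.
The state is a dict: "clock": time; "joints": joint angles; "dq": joint speeds; "joint_efforts": joint torques, N m; "position": TCP position; "ee_rot": TCP orientation; "force": force on the tool from outside, world axes, zero at the start; "ft_torque": the same for the moment, N m; "width": opening from 0.0 (shut) to 1.0 (fully open); "gripper_force": force on a finger pad.
Only numpy, scipy, OpenCV 4.12 (cv2) and the standard library are available. Lean on these libraries where they do the work, as an engineer would, in place of code of your own. Each camera call takes 0.05 s, during which the arm holds its last target. There are 200 camera calls.

## Working session

There is one attempt and no reset: what is moved stays moved. The work goes in short steps, Python scripts to look and compute and a tool call to move; the robot and the scene stay as the last step left them, time stands still between calls to the robot, and variables do not carry over. Pictures are saved under pics/ and viewed, at most 12 in all, crops included, and the job is handed in when it is done.

Besides the shell and the picture viewer there is one more tool, called after "Emit:" as a command line: name --argument value ..., lists and objects as JSON in quotes. arm_command: Moves the arm, as the interface text tells. Its arguments: {"type":"object","properties":{"deltas":{"type":"array","items":{"type":"number"}},"force":{"type":"number"}},"required":["deltas"]}

```bash
ls; mkdir -p pics
python3 - <<'E'
from cell import sensors, optics, arm
import cv2,numpy as np
s=sensors.observe(); print({k:np.round(v,3).tolist() for k,v in s.items()}); print(arm.nose_length)
for n in("scene","top"):
    im=optics.get_image(n); cv2.imwrite(f"pics/{n}0.png",im)
    c=optics.calibration(n); print(n,np.round(c["camera_matrix"],1).tolist(),c["rvec"],c["tvec"])
a=cv2.imread("pics/top0.png");cv2.imwrite("pics/top0b.png",cv2.resize(a,(800,600)))
E
```

```text
pics
{'clock': 0.0, 'joints': [1.107, 0.435, 0.025, 1.574, -0.012, 1.134, -0.075], 'dq': [0.002, -0.0, 0.001, -0.0, 0.001, -0.002, -0.0], 'joint_efforts': [0.001, -66.785, 0.986, -31.446, -0.06, 0.043, 0.0], 'position': [0.22, -0.584, 0.245], 'ee_rot': [-3.089, -0.563, 0.001], 'force': [0.3, 0.33, 0.056], 'ft_torque': [0.005, 0.018, 0.015], 'gripper_force': 0.0, 'width': 1.001}
0.019
scene [[471.1, 0.0, 276.4], [0.0, 471.1, 203.1], [0.0, 0.0, 1.0]] [ 2.20807397  0.80700969 -0.34654987] [-0.4512508  -0.12844681  1.43961093]
top [[395.3, 0.0, 279.6], [0.0, 395.3, 212.5], [0.0, 0.0, 1.0]] [ 2.16988647 -2.10625307  0.17204345] [0.06698447 0.52687586 0.97279512]
```

View pics/top0b.png

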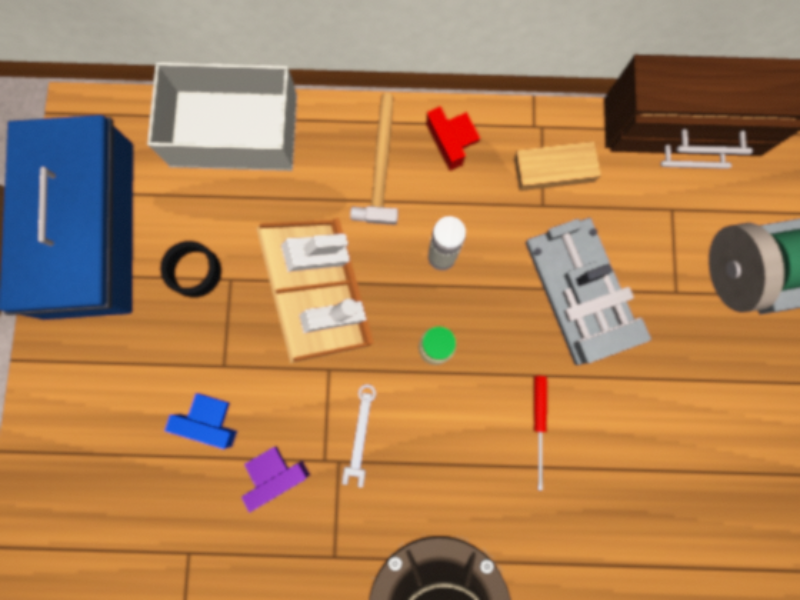

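View pics/scene0.png

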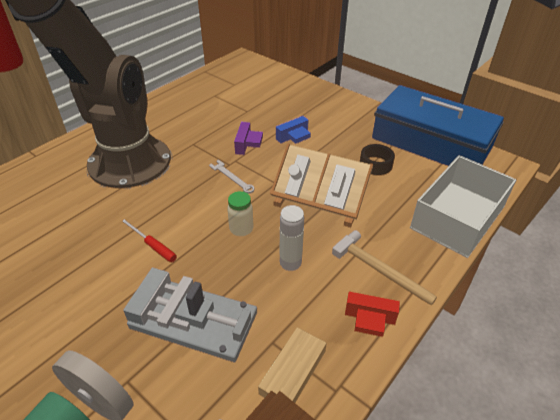

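The top view (800x600) shows the rack at about (315,290). The straight-web bracket is in its upper place at (318,250), and the spare with the boss is at (335,315). The vise is at (588,290), with its fixed jaw near the robot at (612,345) and its dark handle at (595,275). The spray can (447,240) and the jar (438,345) stand between vise and rack. Look-alikes are red (453,135), blue (200,420) and purple (275,478).

```bash
cat > h.py <<'E'
from cell import sensors, optics, arm
import cv2,numpy as np
from scipy.spatial.transform import Rotation as R
def cam(n):
    c=optics.calibration(n); Rm=cv2.Rodrigues(np.array(c["rvec"],float))[0]
    return np.array(c["camera_matrix"]),Rm,np.array(c["tvec"],float).ravel()
def onz(C,uv,z):
    K,Rm,t=C; o=-Rm.T@t
    d=(Rm.T@np.linalg.inv(K)@np.c_[np.atleast_2d(uv),np.ones(len(np.atleast_2d(uv)))].T).T
    return o+d*((z-o[2])/d[:,2])[:,None]
def proj(C,P):
    K,Rm,t=C; p=(K@(Rm@np.atleast_2d(P).T+t[:,None])).T
    return p[:,:2]/p[:,2:]
E
python3 - <<'E'
from h import *
C=cam("top"); print("camc",-C[1].T@C[2])
k=.7
for n,uv,z in [("handle",(597,273),.118),("visefixed corner far",(585,361),.025),("vise corner",(650,340),.025),("webtop",(326,243),.13),("boss",(348,309),.13),("jar",(438,343),.105),("spray",(449,232),.17),("rack ll",(293,360),.0),("rack lr",(370,345),0),("rack ul",(260,226),0),("rack ur",(337,221),0)]:
    print(n,np.round(onz(C,np.array(uv)*k,z),3))
C=cam("wrist");s=sensors.observe();Rt=R.from_rotvec(s["ee_rot"]).as_matrix()
print("cam in tool",Rt.T@(-C[1].T@C[2]-s["position"]));print(Rt.T@C[1].T, C[0]); print(Rt)
a=cv2.imread("pics/top0.png")[140:265,340:470]
b=cv2.imread("pics/top0.png")[140:265,165:295]
cv2.imwrite("pics/c0.png",cv2.resize(np.hstack([a,b]),(800,385),interpolation=cv2.INTER_CUBIC))
E
```

```text
camc [0.36295562 0.08079814 1.04410263]
handle [[ 0.574 -0.247  0.118]]
visefixed corner far [[ 0.433 -0.254  0.025]]
vise corner [[ 0.474 -0.373  0.025]]
webtop [[0.609 0.208 0.13 ]]
boss [[0.499 0.166 0.13 ]]
jar [[0.45  0.016 0.105]]
spray [[0.622 0.007 0.17 ]]
rack ll [[0.42  0.276 0.   ]]
rack lr [[0.452 0.135 0.   ]]
rack ul [[0.674 0.354 0.   ]]
rack ur [[0.688 0.207 0.   ]]
cam in tool [ 0.07850342  0.00117806 -0.13888494]
[[ 2.86301284e-04 -9.57687641e-01 -2.87809486e-01]
 [ 9.99999766e-01  4.53190301e-04 -5.13233720e-04]
 [ 6.21950058e-04 -2.87809272e-01  9.57687546e-01]] [[289.09769498   0.         279.99271172]
 [  0.         289.09769498 202.48974328]
 [  0.           0.           1.        ]]
[[ 9.35643825e-01  3.52945146e-01 -5.97244307e-04]
 [ 3.52945635e-01 -9.35642960e-01  1.27669318e-03]
 [-1.08204772e-04 -1.40532486e-03 -9.99999007e-01]]
```

View pics/c0.png

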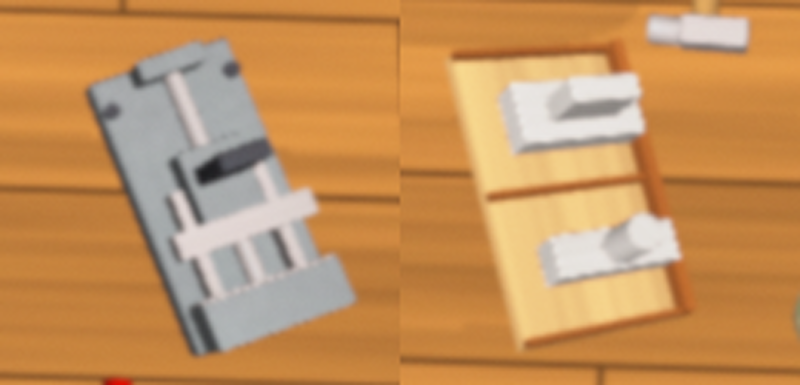

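The crop confirms the two brackets: straight web in the upper place (570,110) and round boss in the lower place (610,250). On the vise, the fixed jaw is at (285,290), the light moving jaw plate at (245,225) and the dark handle at (232,162). I'm moving the wrist camera over the vise.

Emit:
arm_command --deltas '[0,0,1,0.33,0.315,0.02,91,0,0,1,0.33,0.315,0.02,91,0,0,1,0.33,0.315,0.02,91,0,0,1,0.33,0.315,0.02,91,0,0,1,0.33,0.315,0.02,91,0,0,1,0.33,0.315,0.02,91,0,0,1,0.33,0.315,0.02,91,0,0,1,0.33,0.315,0.02,91,0,0,1,0.33,0.315,0.02,91,0,0,1,0.33,0.315,0.02,91,0,0,1,0.33,0.315,0.02,91,0,0,1,0.33,0.315,0.02,91,0,0,1,0.33,0.315,0.02,91,0,0,1,0.33,0.315,0.02,91]'

```text
clock: 1.5
position: [0.5502, -0.2703, 0.2656]
ee_rot: [-1.79, -2.581, 0.0]
force: [0.5, -0.6, -0.4]
width: 0.993
gripper_force: 0.0
```

Run:
```python
from h import *
s=sensors.observe(); print(np.round(s["position"],4),np.round(s["ee_rot"],3),np.round(s["joints"],2))
c=optics.calibration("wrist"); im=optics.get_image("wrist"); cv2.imwrite("pics/w1.png",im); np.savez("w1.npz",K=c["camera_matrix"],rvec=c["rvec"],t=c["tvec"])
cv2.imwrite("pics/w1b.png",cv2.resize(im,(800,600),interpolation=cv2.INTER_CUBIC))
```

```text
[ 0.5502 -0.2703  0.2656] [-1.79  -2.581  0.   ] [ 0.67  0.44 -0.44  1.55  0.19  1.2   0.56]
```

View pics/w1b.png

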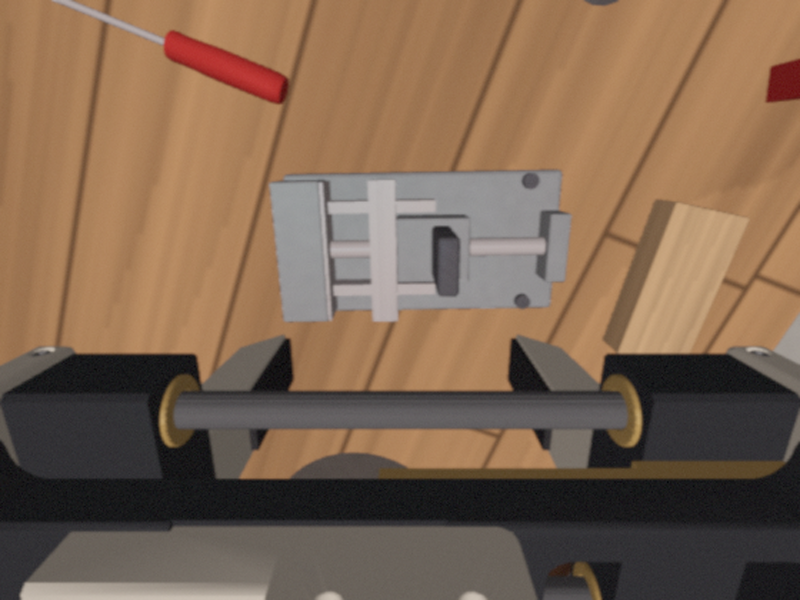

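The wrist view (800x600) shows the vise. The fixed jaw's top is at x 272–330, y 182–320. The moving jaw plate is at x 368–397, and the dark handle's top face is centred near (447,263). Next I'll fit edges.

Run:
```python
from h import *
im=cv2.imread("pics/w1.png"); g=cv2.cvtColor(im,cv2.COLOR_BGR2GRAY).astype(int)
for r in (135,160,190,215): print(r,"185..300:",g[r,185:300].tolist())
print("row188 300-335",g[188,300:335].tolist())
for c in (210,268): print("col",c,"r115-235",g[115:235,c].tolist())
m=((g<75)).astype(np.uint8); m[:150]=0;m[215:]=0;m[:,:295]=0;m[:,335:]=0
print("handle dark box",cv2.boundingRect(m)); 
print("col314",g[150:215,314].tolist())
```

```text
135 185..300: [111, 123, 128, 126, 136, 151, 154, 158, 156, 155, 155, 156, 154, 155, 157, 157, 155, 155, 157, 156, 156, 156, 155, 157, 156, 157, 156, 157, 157, 155, 153, 156, 155, 156, 155, 157, 153, 149, 162, 176, 168, 137, 95, 79, 79, 91, 123, 143, 147, 148, 147, 147, 148, 149, 148, 146, 147, 148, 147, 147, 148, 148, 148, 149, 149, 148, 149, 149, 147, 149, 150, 154, 168, 179, 183, 183, 182, 182, 182, 180, 181, 179, 180, 182, 183, 183, 183, 183, 184, 184, 179, 165, 151, 151, 149, 149, 147, 146, 146, 148, 146, 148, 146, 148, 147, 147, 147, 147, 147, 148, 147, 146, 149, 148, 149]
160 185..300: [130, 131, 132, 133, 130, 132, 136, 147, 153, 155, 157, 155, 154, 155, 155, 154, 153, 155, 155, 152, 153, 154, 155, 153, 154, 155, 153, 156, 155, 155, 154, 153, 155, 155, 154, 153, 155, 153, 150, 145, 162, 176, 162, 126, 93, 79, 86, 105, 135, 147, 150, 149, 148, 149, 147, 149, 149, 149, 151, 151, 151, 151, 150, 153, 152, 150, 150, 149, 150, 150, 151, 152, 157, 167, 180, 181, 182, 183, 183, 180, 180, 180, 180, 181, 179, 183, 181, 180, 182, 182, 180, 170, 157, 147, 149, 149, 151, 148, 149, 149, 14
[... 2272 characters left out ...]
81, 181, 181, 180, 180, 181, 180, 180, 180, 180, 179, 179, 179, 179, 180, 181, 179, 179, 179, 180, 178, 179, 179, 180, 179, 178, 178, 178, 178, 178, 179, 179, 177, 177, 177, 179, 177, 177, 178, 177, 176, 177, 177, 177, 178, 176, 178, 177, 176, 176, 177, 175, 176, 176, 176, 175, 174, 174, 174, 174, 174, 174, 176, 172, 172, 172, 167, 148, 137, 134, 136, 134, 133, 132, 130, 126, 124]
handle dark box (303, 159, 17, 43)
col314 [98, 75, 95, 132, 147, 148, 149, 141, 113, 73, 48, 36, 46, 38, 40, 47, 59, 74, 81, 88, 89, 89, 91, 89, 91, 92, 91, 90, 90, 90, 88, 87, 87, 90, 89, 88, 88, 91, 89, 87, 88, 87, 86, 92, 89, 91, 90, 88, 90, 87, 86, 90, 89, 89, 87, 86, 89, 114, 141, 149, 148, 148, 148, 147, 145]
```

Run:
```python
from h import *
w=np.load("w1.npz"); C=(w["K"],cv2.Rodrigues(w["rvec"])[0],w["t"].ravel())
f=onz(C,[(222.5,135),(224.3,160),(226.5,190),(228.3,215)],.065)
m=onz(C,[(256.8,135),(258,160),(259.1,190),(260.4,215)],.065)
for n,p in(("fixed",f),("mov",m)):
    d=p[-1]-p[0]; print(n,np.round(p,4).tolist(),"ydir deg",np.degrees(np.arctan2(-d[1],-d[0])))
e=onz(C,[(222,126),(229,224),(210,126.5),(210,224),(268,125.5),(268,224.7)],.065); print("ends",np.round(e,4), np.linalg.norm(e[0]-e[1]),np.linalg.norm(e[4]-e[5]))
h=onz(C,[(306,167),(320.5,167),(306.5,207),(321,207)],.118); print("handle",np.round(h,4),h.mean(0))
b=onz(C,[(391.5,120),(385,215.5)],.025);print("base far corners",b)
```

```text
fixed [[0.4695, -0.2411, 0.065], [0.48, -0.2677, 0.065], [0.4933, -0.3015, 0.065], [0.505, -0.3313, 0.065]] ydir deg 111.51162911655182
mov [[0.5063, -0.2273, 0.065], [0.517, -0.2538, 0.065], [0.5303, -0.2876, 0.065], [0.5424, -0.3173, 0.065]] ydir deg 111.845048104691
ends [[ 0.466  -0.2317  0.065 ]
 [ 0.5095 -0.3424  0.065 ]
 [ 0.4534 -0.237   0.065 ]
 [ 0.4871 -0.3507  0.065 ]
 [ 0.5147 -0.2129  0.065 ]
 [ 0.5556 -0.3261  0.065 ]] 0.11887179258440404 0.12033603593264552
handle [[ 0.5653 -0.235   0.118 ]
 [ 0.5788 -0.2299  0.118 ]
 [ 0.5815 -0.2736  0.118 ]
 [ 0.5956 -0.2683  0.118 ]] [ 0.58029077 -0.25170023  0.118     ]
base far corners [[ 0.65731823 -0.15364506  0.025     ]
 [ 0.70676775 -0.27129296  0.025     ]]
```

Emit:
arm_command --deltas '[0,0,0.012,0.03,0.019,0,50,0,0,0.012,0.03,0.019,-0.04,50,0,0,0.012,0.03,0.019,-0.08,50,0,0,0.012,0.03,0.019,-0.12,50,0,0,0.012,0.03,0.019,-0.15,50,0,0,0.012,0.03,0.019,-0.165,50,0,0,0.012,0.03,0.019,-0.165,50,0,0,0.012,0.03,0.019,-0.165,10,0,0,0.012,0.03,0.019,-0.165,10,0,0,0.012,0.03,0.019,-0.165,10,0,0,0.012,0.03,0.019,-0.165,10,0,0,0.012,0.03,0.019,-0.165,10]' --force 30

```text
clock: 2.75
position: [0.5805, -0.2511, 0.1014]
ee_rot: [1.763, 2.6, -0.001]
force: [-2.6, 0.3, 2.7]
width: 0.172
gripper_force: 30.0
```

Emit:
arm_command --deltas '[0,0,0,0.01,0.004,0,10,0,0,0,0.019,0.0075,0,10,0,0,0,0.028,0.011,0,10,0,0,0,0.034,0.0135,0,10,0,0,0,0.038,0.015,0,10,0,0,0,0.039,0.0155,0,10,0,0,0,0.039,0.0155,0,10,0,0,0,0.039,0.0155,0,10]'

```text
clock: 3.55
position: [0.6194, -0.2359, 0.1014]
ee_rot: [1.763, 2.6, -0.001]
force: [-4.6, -0.9, 5.9]
width: 0.173
gripper_force: 30.0
```

Emit:
arm_command --deltas '[0,0,0,0.001,0.0004,0,10,0,0,0,0.002,0.0008,0,10,0,0,0,0.002,0.0008,0,10]'

```text
clock: 3.85
position: [0.6201, -0.2355, 0.1014]
ee_rot: [-1.763, -2.598, 0.004]
force: [-8.6, -2.0, 10.2]
width: 0.171
gripper_force: 30.0
```

The jaw is at its stop, gap about 82 mm by the handle's position. I'm letting go and going over the rack.

Emit:
arm_command --deltas '[0,0,0,0.001,0.0003,0,50,0,0,0,0.001,0.0003,0,50,0,0,0,0.001,0.0003,0,50,0,0,0,0.001,0.0003,0.04,50,0,0,0,0.001,0.0003,0.09,50,0,0,0,0.001,0.0003,0.14,50,0,0,0,0,0.01,0.19,50,0,0,0,0,0.05,0.22,50,0,0,0,-0.01,0.1,0.24,50,0,0,0,-0.02,0.15,0.24,50,0,0,0,-0.03,0.2,0.24,50,0,0,0,-0.03,0.25,0.24,50,0,0,0,-0.03,0.3,0.24,50,0,0,0,-0.03,0.35,0.24,50,0,0,0,-0.03,0.4,0.24,50,0,0,0,-0.03,0.405,0.24,50,0,0,0,-0.03,0.405,0.24,50]'

```text
clock: 5.55
position: [0.5908, 0.1741, 0.3406]
ee_rot: [-1.755, -2.604, -0.002]
force: [0.5, -0.5, -0.4]
width: 0.542
gripper_force: 0.0
```

Run:
```python
from h import *
s=sensors.observe(); print(np.round(s["position"],4),np.round(s["ee_rot"],3),np.round(s["joints"],2))
c=optics.calibration("wrist"); im=optics.get_image("wrist"); cv2.imwrite("pics/w2.png",im); np.savez("w2.npz",K=c["camera_matrix"],rvec=c["rvec"],t=c["tvec"])
cv2.imwrite("pics/w2b.png",cv2.resize(im,(800,600),interpolation=cv2.INTER_CUBIC))
```

```text
[0.5908 0.1741 0.3406] [-1.755e+00 -2.604e+00 -2.000e-03] [-0.01  0.42 -0.55  1.41  0.22  1.37 -0.18]
```

View pics/w2b.png

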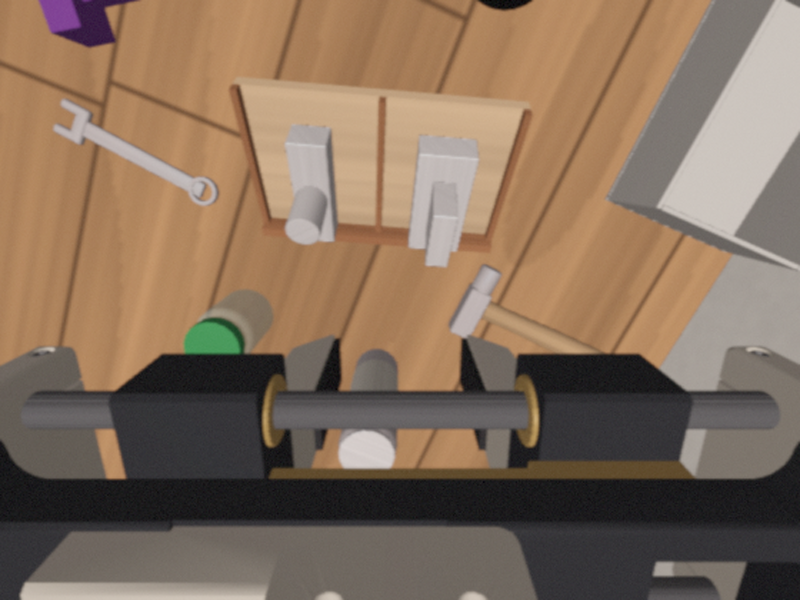

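The wrist view shows the rack with the straight-web bracket on the right. Its base's upper edge runs (417,156)–(477,158) and its web is at (441,225). The round-boss spare is on the left at (312,185).

Run:
```python
from h import *
w=np.load("w2.npz"); C=(w["K"],cv2.Rodrigues(w["rvec"])[0],w["t"].ravel())
k=.7
def yaw(a,b,z): 
    p=onz(C,np.array([a,b])*k,z); d=p[1]-p[0]; return np.degrees(np.arctan2(d[1],d[0])),np.linalg.norm(d),p.round(4).tolist()
print("rack top edge",yaw((238,80),(528,103),.11)); print("lip",yaw((265,235),(490,248),.03)); print("base edge",yaw((417.5,156),(477,158),.12))
print("wrench plane check lip",yaw((265,235),(490,248),.02))
# second view: top camera; same base edge: top-left & top-right of base in top0 crop
g=cv2.cvtColor(cv2.imread("pics/w2.png"),cv2.COLOR_BGR2GRAY).astype(int)
for r in (101,106,109,112,118,125): print(r,g[r,280:345].tolist())
print("c300", g[90:180,300].tolist()); print("c326", g[90:180,326].tolist())
for r in (140,160,175): print(r,g[r,280:345].tolist())
```

```text
rack top edge (np.float64(17.933938851531668), np.float64(0.23745609479671276), [[0.4156, 0.2579, 0.11], [0.6415, 0.331, 0.11]])
lip (np.float64(18.748149452369336), np.float64(0.2472726168164447), [[0.4529, 0.1229, 0.03], [0.687, 0.2024, 0.03]])
base edge (np.float64(20.250477919148043), np.float64(0.0494254774312705), [[0.573, 0.2581, 0.12], [0.6194, 0.2753, 0.12]])
wrench plane check lip (np.float64(18.748149452369333), np.float64(0.2527721819582094), [[0.4504, 0.1202, 0.02], [0.6898, 0.2015, 0.02]])
101 [172, 172, 171, 172, 172, 170, 171, 171, 171, 171, 170, 168, 161, 165, 174, 176, 174, 175, 173, 174, 174, 176, 175, 174, 173, 177, 175, 174, 174, 172, 172, 173, 173, 173, 174, 176, 174, 175, 174, 174, 175, 174, 173, 174, 172, 174, 171, 172, 172, 174, 175, 174, 174, 169, 167, 171, 173, 173, 172, 172, 173, 174, 173, 173, 173]
106 [171, 171, 172, 173, 172, 172, 172, 171, 172, 174, 172, 165, 154, 158, 173, 176, 177, 178, 177, 177, 177, 176, 177, 175, 175, 174, 176, 176, 174, 175, 176, 176, 174, 176, 174, 173, 174, 173, 173, 174, 175, 174, 175, 175, 174, 174, 174, 176, 175, 174, 174, 1
[... 2588 characters left out ...]
1, 171, 170, 171, 172, 172, 170, 172, 170]
160 [110, 110, 112, 115, 119, 118, 134, 163, 183, 187, 188, 189, 190, 189, 190, 189, 188, 179, 156, 132, 132, 149, 173, 186, 188, 187, 188, 189, 191, 191, 191, 191, 190, 189, 189, 188, 187, 183, 176, 178, 185, 187, 183, 171, 164, 162, 162, 162, 162, 163, 162, 162, 162, 162, 161, 161, 161, 161, 162, 153, 130, 97, 99, 112, 115]
175 [137, 135, 135, 136, 136, 137, 137, 135, 133, 134, 134, 134, 132, 130, 129, 129, 127, 128, 134, 161, 183, 185, 187, 187, 189, 188, 190, 190, 192, 189, 188, 187, 186, 185, 179, 171, 175, 182, 181, 166, 146, 133, 133, 132, 134, 132, 130, 132, 132, 128, 129, 130, 129, 128, 127, 128, 125, 125, 125, 126, 127, 125, 128, 135, 142]
```

```bash
cat >> h.py <<'E'
def axes(yawdeg,tilt):
    a=np.radians(yawdeg);t=np.radians(tilt)
    x=np.array([np.cos(a)*np.cos(t),np.sin(a)*np.cos(t),np.sin(t)]); zb=np.array([-np.sin(t)*np.cos(a),-np.sin(t)*np.sin(a),np.cos(t)])
    return x,zb,np.c_[x,np.cross(-zb,x),-zb]   # bracket x, z, tool rotation
E
python3 - <<'E'
from h import *
s=sensors.observe(); x,zb,T=axes(108.3,35)
print("turn frac",(R.from_matrix(T)*R.from_rotvec(s["ee_rot"]).inv()).as_rotvec()/(np.pi/2))
w=np.load("w2.npz"); C=(w["K"],cv2.Rodrigues(w["rvec"])[0],w["t"].ravel())
E=onz(C,[(293,107.2),(334.3,110.2)],.116); print(E,np.linalg.norm(E[0]-E[1])); g=E.mean(0)-.055*x+.0225*zb; print(g, g+.1*zb-s["position"])
E
```

```text
turn frac [ 0.36530012  0.13344327 -0.03853177]
[[0.57305108 0.26072949 0.116     ]
 [0.62023745 0.2761867  0.116     ]] 0.04965359257917884
[0.6148429  0.2134305  0.10288422] [ 0.04141138 -0.01240437 -0.1557145 ]
```

Emit:
arm_command --deltas '[0.09,0.033,-0.01,0.041,-0.012,0,60,0.18,0.066,-0.019,0.041,-0.012,-0.03,60,0.27,0.1,-0.03,0.041,-0.012,-0.06,60,0.365,0.133,-0.0385,0.041,-0.012,-0.09,60,0.365,0.133,-0.0385,0.041,-0.012,-0.12,60,0.365,0.133,-0.0385,0.041,-0.012,-0.15,60,0.365,0.133,-0.0385,0.041,-0.012,-0.155,60,0.365,0.133,-0.0385,0.041,-0.012,-0.155,60,0.365,0.133,-0.0385,0.041,-0.012,-0.155,60]'

```text
clock: 6.5
position: [0.6335, 0.1585, 0.1877]
ee_rot: [-1.529, -2.112, -0.483]
force: [-0.2, 1.0, -0.1]
width: 0.653
gripper_force: 0.0
```

Run:
```python
from h import *
s=sensors.observe(); print(np.round(s["position"],4),np.round(s["ee_rot"],3),np.round(s["joints"],2))
c=optics.calibration("wrist"); im=optics.get_image("wrist"); cv2.imwrite("pics/w3.png",im); np.savez("w3.npz",K=c["camera_matrix"],rvec=c["rvec"],t=c["tvec"])
cv2.imwrite("pics/w3b.png",cv2.resize(im,(800,600),interpolation=cv2.INTER_CUBIC))
```

```text
[0.6335 0.1585 0.1877] [-1.529 -2.112 -0.483] [ 0.36  0.75 -0.66  1.47 -0.19  1.13  0.22]
```

View pics/w3b.png

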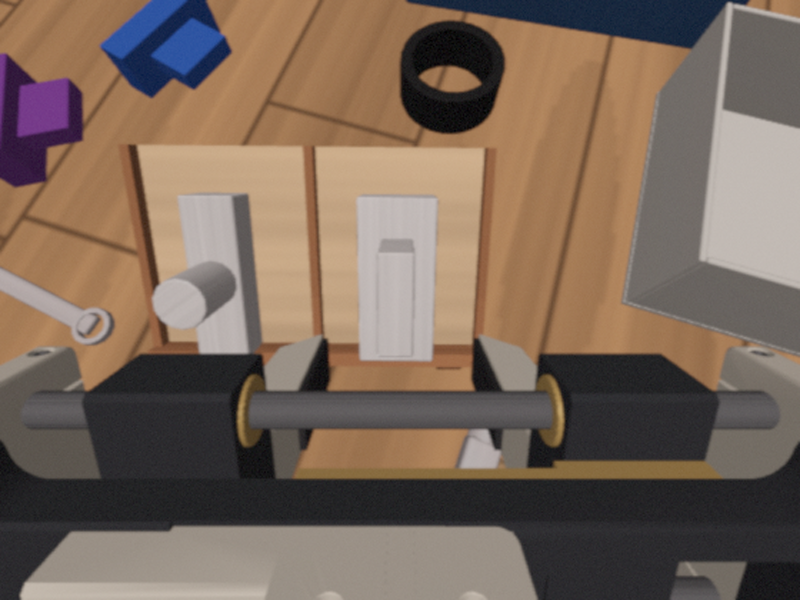

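The view is now square to the bracket. Its base spans x 358–437 and y 197–360, with the web top at x 377–414 and y 250–356. The spare is well to the left at x 155–260.

Run:
```python
from h import *
g=cv2.cvtColor(cv2.imread("pics/w3.png"),cv2.COLOR_BGR2GRAY).astype(int)
print("r145",g[145,245:312].tolist()); print("r200",g[200,245:312].tolist());print("r235",g[235,245:312].tolist())
print("c256",g[130:148,256].tolist(),"c300",g[130:148,300].tolist()); print("c277 r130-260",g[130:260,277].tolist())
Cs=[]
for n in("w2","w3"):
    w=np.load(n+".npz"); Cs.append((w["K"],cv2.Rodrigues(w["rvec"])[0],w["t"].ravel()))
P=[C[0]@np.c_[C[1],C[2]] for C in Cs]
a=np.array([(293,107.2),(334.3,110.2)]).T; b=np.array([(251.3,138),(306,138.3)]).T
X=cv2.triangulatePoints(P[0],P[1],a,b); X=(X[:3]/X[3]).T; print(X,np.linalg.norm(X[0]-X[1]))
for C,q in zip(Cs,(a,b)): print("reproj",(proj(C,X)-q.T).round(2).tolist())
```

```text
r145 [168, 167, 167, 169, 173, 182, 189, 190, 189, 188, 188, 187, 188, 189, 191, 191, 188, 188, 189, 190, 187, 188, 188, 187, 188, 188, 187, 189, 188, 186, 187, 188, 188, 191, 190, 190, 188, 188, 188, 186, 186, 188, 189, 187, 187, 189, 187, 187, 189, 190, 190, 187, 186, 186, 189, 188, 188, 189, 190, 186, 175, 167, 165, 164, 167, 166, 166]
r200 [170, 170, 171, 171, 170, 172, 178, 185, 185, 185, 187, 187, 187, 188, 189, 188, 186, 183, 175, 173, 180, 183, 185, 185, 184, 185, 185, 185, 186, 186, 188, 188, 189, 188, 187, 186, 186, 186, 183, 184, 185, 184, 182, 174, 164, 170, 183, 187, 187, 187, 186, 184, 182, 182, 184, 186, 186, 185, 177, 166, 166, 167, 167, 167, 166, 168, 166]
r235 [158, 158, 157, 157, 157, 163, 172, 183, 182, 181, 183, 185, 184, 185, 186, 185, 183, 181, 176, 176, 180, 183, 183, 184, 184, 183, 183, 184, 184, 183, 186, 187, 186, 185, 183, 183, 183, 182, 183, 182, 182, 181, 176, 164, 169, 179, 184, 183, 184, 184, 182, 180, 179, 180, 182, 183, 179, 172, 161, 158, 157, 158, 156, 156, 157, 159, 157]
c256 [174, 173, 174, 173, 174, 169, 159, 165, 186, 190, 189, 189, 188, 189, 1
[... 247 characters left out ...]
8, 188, 188, 187, 189, 187, 189, 186, 188, 188, 187, 188, 187, 181, 167, 155, 150, 152, 152, 154, 154, 154, 155, 165, 187, 193, 188, 190, 187, 189, 189, 188, 189, 188, 189, 189, 190, 188, 188, 188, 189, 188, 188, 188, 188, 189, 189, 189, 189, 189, 188, 188, 189, 189, 188, 189, 187, 188, 188, 188, 188, 188, 188, 188, 188, 189, 187, 187, 188, 188, 188, 188, 189, 188, 188, 188, 187, 187, 186, 185, 187, 188, 186, 187, 188, 187, 186, 186, 185, 185, 185, 185, 185, 185, 186, 184, 169, 178, 175, 148, 121, 121, 118, 119, 121, 121, 121]
[[0.57350082 0.26082463 0.12304296]
 [0.61945235 0.27571778 0.12316444]] 0.04830490290809328
reproj [[0.64, -0.11], [0.32, -0.0]]
reproj [[-0.84, 0.23], [-0.43, 0.08]]
```

Run:
```python
from h import *
w=np.load("w3.npz"); C=(w["K"],cv2.Rodrigues(w["rvec"])[0],w["t"].ravel())
q=np.array([(249.6,137.6),(305.1,138.4),(251.6,251.7),(301.3,251.7)])
# bracket frame, underside origin; image right = tool y = -by
O=np.array([(55,25,30),(55,-25,30),(-55,25,30),(-55,-25,30)])/1e3
ok,rv,tv=cv2.solvePnP(O,q,C[0],None)
print("resid",(cv2.projectPoints(O,rv,tv,C[0],None)[0][:,0]-q).round(2).tolist())
Rb=C[1].T@cv2.Rodrigues(rv)[0]; og=C[1].T@(tv.ravel()-C[2])
print("x",Rb[:,0].round(3),"yaw",np.degrees(np.arctan2(Rb[1,0],Rb[0,0])),"tilt",np.degrees(np.arcsin(Rb[2,0])),"z",Rb[:,2].round(3))
print("origin",og)
x,zb,T=axes(108.3,35)
og2=C[1].T@(cv2.solvePnP(O,q,C[0],None)[2].ravel()-C[2])
cen=og+.03*Rb[:,2]; print("top-face centre",cen,"webmid via nominal axes",cen+.0225*zb)
s=sensors.observe(); d=cen+.0225*zb-s["position"]; print("from tcp in tool:",T.T@d, "world",d, "ray err yaw now",(R.from_matrix(T)*R.from_rotvec(s["ee_rot"]).inv()).as_rotvec()/(np.pi/2))
print("w2 E pred",proj((np.load("w2.npz")["K"],cv2.Rodrigues(np.load("w2.npz")["rvec"])[0],np.load("w2.npz")["t"].ravel()),[cen+.055*x+.025*np.cross(zb,x),cen+.055*x-.025*np.cross(zb,x)]))
```

```text
resid [[0.05, 0.17], [0.01, -0.04], [-0.38, -0.07], [0.32, -0.08]]
x [-0.255  0.808  0.531] yaw 107.49061285295365 tilt 32.05129886189566 z [ 0.189 -0.497  0.847]
origin [0.60306511 0.24233765 0.06219821]
top-face centre [0.60872264 0.22743616 0.08761352] webmid via nominal axes [0.61277486 0.21518338 0.10604444]
from tcp in tool: [ 0.00218173 -0.00201782  0.10156793] world [-0.02076917  0.05637385 -0.08194819] ray err yaw now [0.0004808  0.00187551 0.00133568]
w2 E pred [[291.92611029 105.03208516]
 [333.97939432 107.9662453 ]]
```

Emit:
arm_command --deltas '[0,0,0,-0.005,0.014,-0.021,60,0,0,0,-0.01,0.028,-0.042,60,0,0,0,-0.0145,0.041,-0.061,60,0,0,0,-0.018,0.051,-0.076,60,0,0,0,-0.0195,0.055,-0.0815,60,0,0,0,-0.0195,0.055,-0.0815,60,0,0,0,-0.0195,0.055,-0.0815,15,0,0,0,-0.0195,0.055,-0.0815,15,0,0,0,-0.0195,0.055,-0.0815,15,0,0,0,-0.0195,0.055,-0.0815,15,0,0,0,-0.0195,0.055,-0.0815,15,0,0,0,-0.0195,0.055,-0.0815,15]' --force 35

```text
clock: 7.75
position: [0.6139, 0.2129, 0.1054]
ee_rot: [-1.53, -2.111, -0.482]
force: [-1.2, -2.4, 7.1]
width: 0.526
gripper_force: 35.0
```

Run:
```python
from h import *
s=sensors.observe(); print(np.round(s["position"],4),s["width"],s["gripper_force"])
im=optics.get_image("wrist"); cv2.imwrite("pics/w4.png",im); c=optics.calibration("wrist"); np.savez("w4.npz",K=c["camera_matrix"],rvec=c["rvec"],t=c["tvec"])
cv2.imwrite("pics/w4b.png",cv2.resize(im[60:360,100:480],(760,600),interpolation=cv2.INTER_CUBIC))
s=sensors.observe(); print(s["clock"],s["width"],s["gripper_force"])
```

```text
[0.6139 0.2129 0.1054] 0.526291201521456 35.00719428062439
7.8 0.5265017441544515 35.00713348388672
```

View pics/w4b.png

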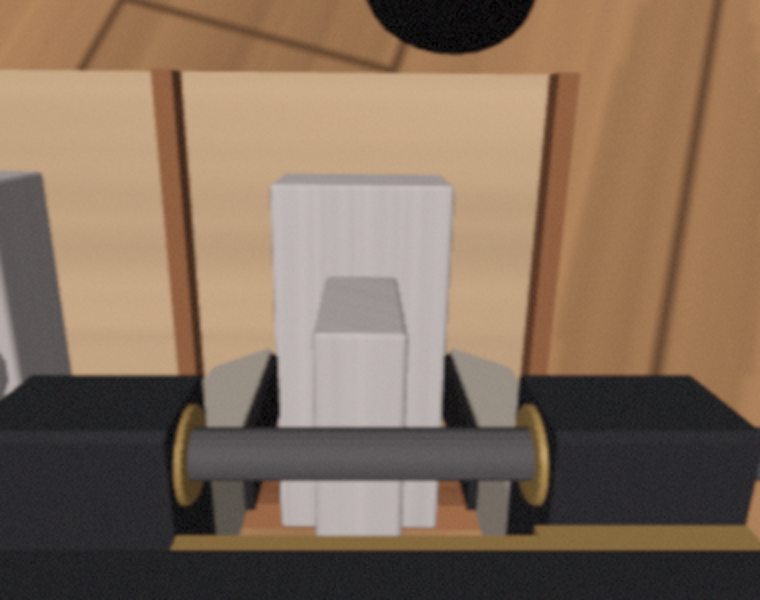

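The fingers (inner faces at crop x 275 and 445) have closed on the 50 mm base, not on the web at x 316–405. The reported width of 48 mm agrees. I'm letting go, backing out 8 mm and gripping again.

Emit:
arm_command --deltas '[0,0,0,0,0,0,70,0,0,0,0,0,0,70,0,0,0,0,0,0,70,0,0,0,0.0006,-0.0021,0.0083,70,0,0,0,0.0006,-0.0021,0.0083,70,0,0,0,0.0006,-0.0021,0.0083,15,0,0,0,0.0006,-0.0021,0.0083,15,0,0,0,0.0006,-0.0021,0.0083,15,0,0,0,0.0006,-0.0021,0.0083,15,0,0,0,0.0006,-0.0021,0.0083,15,0,0,0,0.0006,-0.0021,0.0083,15,0,0,0,0.0006,-0.0021,0.0083,15,0,0,0,0.0006,-0.0021,0.0083,15]' --force 40

```text
clock: 9.1
position: [0.6139, 0.2115, 0.1126]
ee_rot: [-1.529, -2.11, -0.481]
force: [0.1, -0.0, -0.7]
width: 0.214
gripper_force: 39.9
```

Emit:
arm_command --deltas '[0,0,0,0.001,-0.003,0.004,15,0,0,0,0.003,-0.008,0.012,15,0,0,0,0.005,-0.016,0.025,15,0,0,0,0.009,-0.027,0.041,15,0,0,0,0.009,-0.027,0.08,15,0,0,0,0.009,-0.027,0.125,15,0,0,0,0.009,-0.027,0.17,15,0,0,0,0.009,-0.027,0.2,15,0,0,0,0.009,-0.027,0.2,15,0,0,0,0.009,-0.027,0.2,15]'

```text
clock: 10.1
position: [0.623, 0.1833, 0.3129]
ee_rot: [-1.53, -2.112, -0.481]
force: [-0.5, -0.4, -5.2]
width: 0.213
gripper_force: 39.9
```

Run:
```python
from h import *
s=sensors.observe(); print(np.round(s["position"],4),np.round(s["force"],1),np.round(s["joints"],2))
x,zb,T=axes(111.6,0)
print("turn",(R.from_matrix(T)*R.from_rotvec(s["ee_rot"]).inv()).as_rotvec()/(np.pi/2))
im=optics.get_image("wrist"); cv2.imwrite("pics/w5.png",im)
cv2.imwrite("pics/w5b.png",cv2.resize(im[60:360,100:480],(760,600),interpolation=cv2.INTER_CUBIC))
```

```text
[0.623  0.1833 0.3129] [-0.5 -0.4 -5.2] [ 0.33  0.63 -0.69  1.36 -0.23  1.32  0.12]
turn [-0.3641977  -0.13130731  0.03721594]
```

View pics/w5b.png

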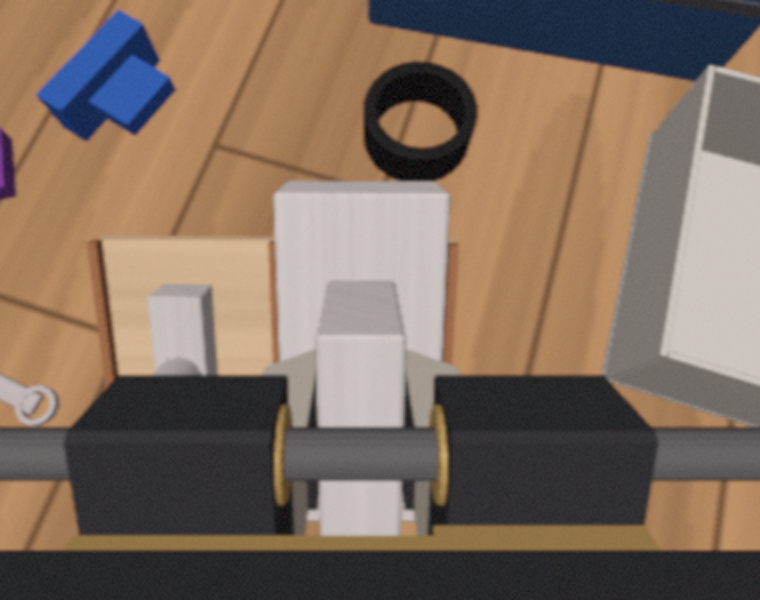

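The bracket is held on its web and reads about 5.4 N, which matches its weight. The spare is still in the rack. I'm levelling it and carrying it to above the vise.

Emit:
arm_command --deltas '[-0.05,-0.018,0.005,-0.005,-0.02,0,15,-0.11,-0.04,0.011,-0.014,-0.055,0.005,15,-0.18,-0.065,0.018,-0.024,-0.095,0.005,15,-0.25,-0.09,0.025,-0.033,-0.14,0.005,15,-0.31,-0.112,0.031,-0.043,-0.185,0.005,15,-0.364,-0.131,0.037,-0.053,-0.23,0.005,15,-0.364,-0.131,0.037,-0.063,-0.275,0.005,15,-0.364,-0.131,0.037,-0.073,-0.32,0,15,-0.364,-0.131,0.037,-0.083,-0.36,-0.01,15,-0.364,-0.131,0.037,-0.091,-0.4,-0.03,15,-0.364,-0.131,0.037,-0.1,-0.43,-0.05,15,-0.364,-0.131,0.037,-0.104,-0.45,-0.07,15,-0.364,-0.131,0.037,-0.106,-0.46,-0.09,15,-0.364,-0.131,0.037,-0.106,-0.46,-0.1,15,-0.364,-0.131,0.037,-0.106,-0.46,-0.1,15,-0.364,-0.131,0.037,-0.106,-0.46,-0.1,15]'

```text
clock: 11.75
position: [0.5171, -0.2742, 0.2126]
ee_rot: [-1.762, -2.596, -0.002]
force: [0.1, 0.7, -3.9]
width: 0.22
gripper_force: 40.0
```

Run:
```python
from h import *
s=sensors.observe(); print(np.round(s["position"],4),np.round(s["force"],1),np.round(s["joints"],2))
x,zb,T=axes(111.6,0)
print("turn left",(R.from_matrix(T)*R.from_rotvec(s["ee_rot"]).inv()).as_rotvec()/(np.pi/2), "to pre-seat",np.array([.5173,-.2771,.115])-s["position"])
im=optics.get_image("wrist"); cv2.imwrite("pics/w6.png",im)
cv2.imwrite("pics/w6b.png",cv2.resize(im[60:360,100:480],(760,600),interpolation=cv2.INTER_CUBIC))
```

```text
[ 0.5171 -0.2742  0.2126] [ 0.1  0.7 -3.9] [ 0.72  0.45 -0.45  1.68  0.21  1.07  0.58]
turn left [-0.00187584 -0.00164741 -0.00077667] to pre-seat [ 0.0001895  -0.00288986 -0.09759918]
```

View pics/w6b.png

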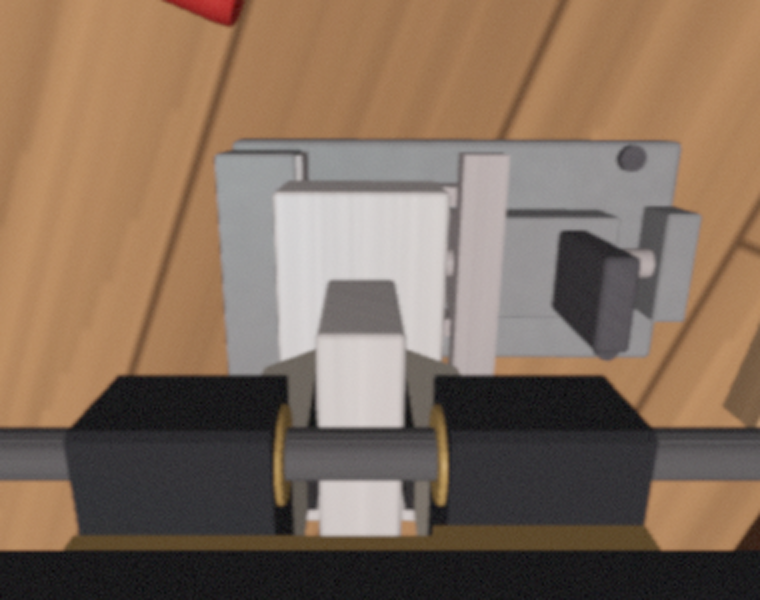

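The bracket hangs level between the fixed jaw (x 217–300) and the open moving jaw (x 460–508). I'm going down.

Emit:
arm_command --deltas '[-0.002,-0.0015,0,0,-0.003,-0.02,15,-0.002,-0.0015,0,0,-0.003,-0.045,15,-0.002,-0.0015,0,0,-0.003,-0.07,15,-0.002,-0.0015,0,0,-0.003,-0.087,15,-0.002,-0.0015,0,0,-0.003,-0.097,15,-0.002,-0.0015,0,0,-0.003,-0.102,15,-0.002,-0.0015,0,0,-0.003,-0.104,15,-0.002,-0.0015,0,0,-0.003,-0.104,15,-0.002,-0.0015,0,0,-0.003,-0.104,15]'

```text
clock: 12.7
position: [0.5173, -0.2787, 0.1094]
ee_rot: [1.765, 2.596, -0.001]
force: [-0.2, -0.1, -4.5]
width: 0.216
gripper_force: 40.0
```

Emit:
arm_command --deltas '[0,0,0,0,0.0015,-0.0015,15,0,0,0,0,0.0015,-0.003,15,0,0,0,0,0.0015,-0.0045,15,0,0,0,0,0.0015,-0.006,15,0,0,0,0,0.0015,-0.006,15]'

```text
clock: 13.2
position: [0.5165, -0.2771, 0.1022]
ee_rot: [1.766, 2.598, -0.002]
force: [0.4, 0.0, -4.8]
width: 0.218
gripper_force: 40.0
```

Emit:
arm_command --deltas '[0,0,0,0.0003,0,-0.001,15,0,0,0,0.0003,0,-0.002,15,0,0,0,0.0003,0,-0.002,15]'

```text
clock: 13.5
position: [0.5169, -0.277, 0.1004]
ee_rot: [1.766, 2.598, -0.002]
force: [0.2, 0.1, -5.0]
width: 0.216
gripper_force: 40.0
```

Emit:
arm_command --deltas '[0,0,0,0,0,-0.001,15,0,0,0,0,0,-0.002,15,0,0,0,0,0,-0.002,15]'

```text
clock: 13.8
position: [0.5171, -0.2771, 0.0986]
ee_rot: [1.766, 2.597, -0.002]
force: [-0.3, -1.1, -2.5]
width: 0.213
gripper_force: 40.0
```

Emit:
arm_command --deltas '[0,0,0,0,0,-0.0005,15,0,0,0,-0.0015,-0.0006,-0.0005,15,0,0,0,-0.003,-0.0012,-0.0005,15,0,0,0,-0.004,-0.0016,-0.0005,15,0,0,0,-0.0045,-0.0018,-0.0005,15,0,0,0,-0.0045,-0.0018,-0.0005,15]'

```text
clock: 14.4
position: [0.5135, -0.2788, 0.0986]
ee_rot: [1.765, 2.596, -0.0]
force: [4.0, 2.5, 4.3]
width: 0.212
gripper_force: 40.0
```

Emit:
arm_command --deltas '[0,0,0,-0.0009,-0.0004,0,15,0,0,0,-0.0018,-0.0007,0,15,0,0,0,-0.0018,-0.0007,0,15]'

```text
clock: 14.7
position: [0.5117, -0.2795, 0.0986]
ee_rot: [1.765, 2.596, -0.0]
force: [4.1, 1.1, 5.5]
width: 0.217
gripper_force: 40.0
```

Emit:
arm_command --deltas '[0,0,0,-0.0006,-0.0002,0,15,0,0,0,-0.0012,-0.0005,0,15,0,0,0,-0.0018,-0.0007,0,15,0,0,0,-0.0018,-0.0007,0,15]'

```text
clock: 15.1
position: [0.5113, -0.2796, 0.0987]
ee_rot: [1.762, 2.595, 0.003]
force: [9.2, 3.9, 1.0]
width: 0.212
gripper_force: 40.0
```

Emit:
arm_command --deltas '[0,0,0,0.0007,0.0003,0,15,0,0,0,0.0007,0.0003,0,25,0,0,0,0.0007,0.0003,0,40,0,0,0,0.0007,0.0003,0,40,0,0,0,0.0007,0.0003,0,40,0,0,0,0.0007,0.0003,0.015,40,0,0,0,0.0007,0.0003,0.04,40,0,0,0,0.0007,0.0003,0.08,40,0,0,0,0.0007,0.0003,0.12,40,0,0,0,0.03,0.01,0.15,50,0,0,0,0.03,0.01,0.15,50,0,0,0,0.03,0.01,0.15,50]'

```text
clock: 16.3
position: [0.5394, -0.2699, 0.2494]
ee_rot: [1.763, 2.597, -0.001]
force: [-0.2, -0.7, -0.6]
width: 0.542
gripper_force: 0.0
```

Run:
```python
from h import *
s=sensors.observe(); print(np.round(s["position"],4),np.round(s["force"],1),s["width"])
c=optics.calibration("wrist"); im=optics.get_image("wrist"); cv2.imwrite("pics/w7.png",im); np.savez("w7.npz",K=c["camera_matrix"],rvec=c["rvec"],t=c["tvec"])
cv2.imwrite("pics/w7b.png",cv2.resize(im[60:360,100:480],(760,600),interpolation=cv2.INTER_CUBIC))
x,zb,T=axes(111.6,0)
print("turn left",(R.from_matrix(T)*R.from_rotvec(s["ee_rot"]).inv()).as_rotvec()/(np.pi/2), "to handle",np.array([.6201,-.2355,.101])-s["position"])
```

```text
[ 0.5394 -0.2699  0.2494] [-0.2 -0.7 -0.6] 0.5424138931511923
turn left [ 0.00130446  0.00107031 -0.0004816 ] to handle [ 0.08065519  0.03436132 -0.14841209]
```

View pics/w7b.png

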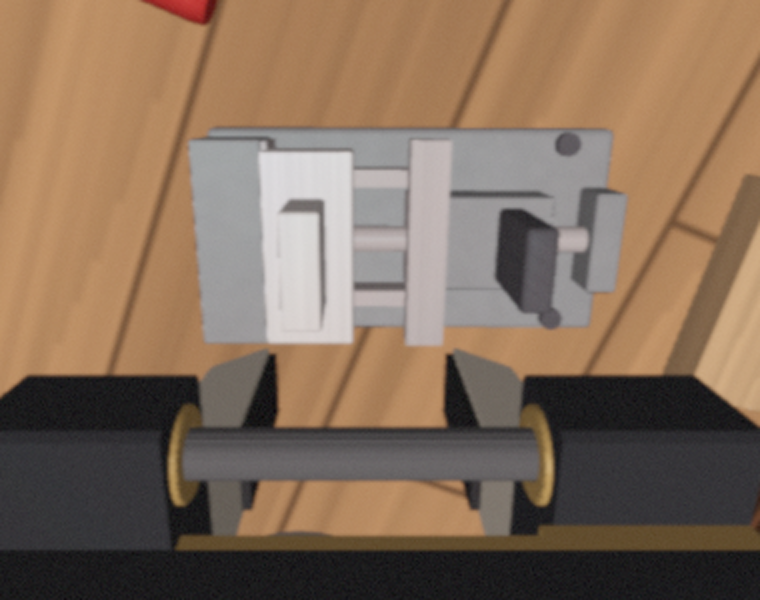

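The bracket sits against the fixed jaw, with its base at x 261–354 and y 150–343. I'm checking the centring.

Run:
```python
from h import *
w=np.load("w7.npz"); C=(w["K"],cv2.Rodrigues(w["rvec"])[0],w["t"].ravel())
g=cv2.cvtColor(cv2.imread("pics/w7.png"),cv2.COLOR_BGR2GRAY).astype(int)
print("base c262",g[128:144,262].tolist(),g[222:240,262].tolist(),"\nc238 r128",g[128:144,238].tolist(), "c250 r222",g[222:240,250].tolist()) 
print("jaw c220",g[122:140,220].tolist(),g[222:240,220].tolist(),"mov c313",g[122:140,313].tolist(),g[222:240,313].tolist())
print("base right r140..,r220",g[145,268:284].tolist(),g[222,268:284].tolist())
O=np.array([.5669,-.2558]);vx=np.array([-.93,-.368]);vy=np.array([.368,-.93])
def V(uv,z):
    p=onz(C,[uv],z)[0,:2]-O; return np.round([p@vx,p@vy],4)
print("base corners",[V(np.array(q)/2+[100,60],.075) for q in((261,151),(353,150),(268,343),(354,343))])
print("jaw ends",[V(np.array(q)/2+[100,60],.065) for q in((268,140),(192,140),(271,343),(205,343))],"mov",[V(np.array(q)/2+[100,60],.065) for q in((411,140),(452,140),(405,346),(443,346))])
```

```text
base c262 [155, 155, 155, 155, 154, 148, 125, 144, 195, 215, 217, 217, 216, 217, 217, 216] [206, 207, 209, 210, 210, 211, 209, 210, 204, 181, 149, 136, 136, 135, 135, 133, 134, 135] 
c238 r128 [152, 147, 146, 145, 144, 133, 120, 148, 197, 216, 220, 219, 219, 218, 219, 218] c250 r222 [213, 213, 210, 204, 207, 210, 211, 210, 203, 179, 152, 141, 141, 141, 141, 142, 142, 143]
jaw c220 [127, 110, 117, 137, 148, 146, 115, 103, 138, 157, 163, 164, 164, 165, 165, 165, 164, 164] [155, 155, 155, 155, 156, 153, 153, 153, 150, 137, 127, 126, 126, 126, 127, 125, 117, 107] mov c313 [132, 117, 111, 130, 143, 152, 147, 137, 162, 180, 185, 184, 184, 186, 184, 185, 186, 185] [181, 181, 181, 180, 180, 181, 180, 179, 181, 178, 169, 155, 149, 151, 150, 150, 150, 150]
base right r140..,r220 [216, 215, 217, 217, 217, 217, 211, 196, 175, 171, 176, 178, 178, 177, 176, 176] [209, 209, 208, 208, 209, 210, 208, 194, 166, 145, 139, 139, 141, 137, 138, 137]
base corners [array([ 0.0823, -0.0533]), array([ 0.0337, -0.0539]), array([0.0835, 0.0561]), array([0.0334, 0.056 ])]
jaw ends [array([ 0.0799, -0.0585]), array([ 0.1212, -0.0584]), array([0.0834, 0.0602]), array([0.1232, 0.0603])] mov [array([ 0.0023, -0.0586]), array([-0.0199, -0.0586]), array([0.0027, 0.0621]), array([-0.0202,  0.062 ])]
```

The bracket is centred: its middle is at y ≈ +1.2 mm, against +0.9 to +1.7 mm for the jaws in the same view. Now I'll grip the handle.

Emit:
arm_command --deltas '[0,0,0,0.04,0.017,-0.01,50,0,0,0,0.081,0.0345,-0.03,50,0,0,0,0.081,0.0345,-0.07,50,0,0,0,0.081,0.0345,-0.11,50,0,0,0,0.081,0.0345,-0.14,50,0,0,0,0.081,0.0345,-0.148,50,0,0,0,0.081,0.0345,-0.148,50,0,0,0,0.081,0.0345,-0.148,10,0,0,0,0.081,0.0345,-0.148,10,0,0,0,0.081,0.0345,-0.148,10,0,0,0,0.081,0.0345,-0.148,10,0,0,0,0.081,0.0345,-0.148,10]' --force 30

```text
clock: 17.55
position: [0.6202, -0.2359, 0.1007]
ee_rot: [1.765, 2.597, -0.001]
force: [-0.5, -0.4, 4.0]
width: 0.171
gripper_force: 30.0
```

Emit:
arm_command --deltas '[0,0,0,-0.006,-0.0024,0,10,0,0,0,-0.012,-0.0047,0,10,0,0,0,-0.018,-0.0071,0,10,0,0,0,-0.024,-0.0095,0,10,0,0,0,-0.027,-0.0107,0,10,0,0,0,-0.0275,-0.0109,0,10,0,0,0,-0.0275,-0.0109,0,10]'

```text
clock: 18.25
position: [0.5937, -0.2463, 0.1007]
ee_rot: [1.764, 2.596, 0.001]
force: [4.4, 1.2, 0.2]
width: 0.171
gripper_force: 30.0
```

Emit:
arm_command --deltas '[0,0,0,-0.001,-0.0004,0,10,0,0,0,-0.002,-0.0008,0,10,0,0,0,-0.003,-0.0012,0,10,0,0,0,-0.004,-0.0016,0,10,0,0,0,-0.004,-0.0016,0,10]'

```text
clock: 18.75
position: [0.5904, -0.2476, 0.1007]
ee_rot: [1.763, 2.596, 0.002]
force: [7.5, 2.1, -1.1]
width: 0.173
gripper_force: 30.0
```

Emit:
arm_command --deltas '[0,0,0,-0.001,-0.0004,0,10,0,0,0,-0.002,-0.0008,0,10,0,0,0,-0.002,-0.0008,0,10]'

```text
clock: 19.05
position: [0.5903, -0.2476, 0.1007]
ee_rot: [1.761, 2.594, 0.006]
force: [15.9, 2.3, -7.9]
width: 0.171
gripper_force: 30.0
```

Emit:
arm_command --deltas '[0,0,0,-0.001,-0.0004,0,10,0,0,0,-0.002,-0.0008,0,10,0,0,0,-0.003,-0.0012,0,10,0,0,0,-0.003,-0.0012,0,10]'

```text
clock: 19.45
position: [0.5903, -0.2477, 0.1007]
ee_rot: [1.757, 2.592, 0.012]
force: [27.5, 4.0, -17.4]
width: 0.176
gripper_force: 30.1
```

Emit:
arm_command --deltas '[0,0,0,-0.001,-0.0004,0,10,0,0,0,-0.002,-0.0008,0,10,0,0,0,-0.002,-0.0008,0,10]'

```text
clock: 19.75
position: [0.5902, -0.2476, 0.1008]
ee_rot: [1.754, 2.591, 0.017]
force: [35.7, 4.5, -24.1]
width: 0.176
gripper_force: 30.1
```

Emit:
arm_command --deltas '[0,0,0,0.002,0.0008,0,10,0,0,0,0.004,0.0016,0,10,0,0,0,0.006,0.0024,0,10,0,0,0,0.0065,0.0026,0,10,0,0,0,0.0065,0.0026,0,30,0,0,0,0.0065,0.0026,0,50,0,0,0,0.0065,0.0026,0,50,0,0,0,0.0065,0.0026,0,50,0,0,0,0.0065,0.0026,0.03,50,0,0,0,0.0065,0.0026,0.07,50,0,0,0,0.0065,0.0026,0.11,50,0,0,0,0.0065,0.0026,0.15,50,0,0,0,0.0065,0.0026,0.16,50,0,0,0,0.0065,0.0026,0.16,50]'

```text
clock: 21.15
position: [0.5886, -0.2487, 0.262]
ee_rot: [1.764, 2.594, -0.001]
force: [1.5, 0.1, -0.3]
width: 0.545
gripper_force: 0.0
```

Run:
```python
from h import *
s=sensors.observe(); print(np.round(s["position"],4),np.round(s["force"],1),s["width"])
im=optics.get_image("wrist"); cv2.imwrite("pics/w8b.png",cv2.resize(im[30:240,140:440],(800,560),interpolation=cv2.INTER_CUBIC))
```

```text
[ 0.5886 -0.2487  0.262 ] [ 1.5  0.1 -0.3] 0.5447381775684594
```

View pics/w8b.png

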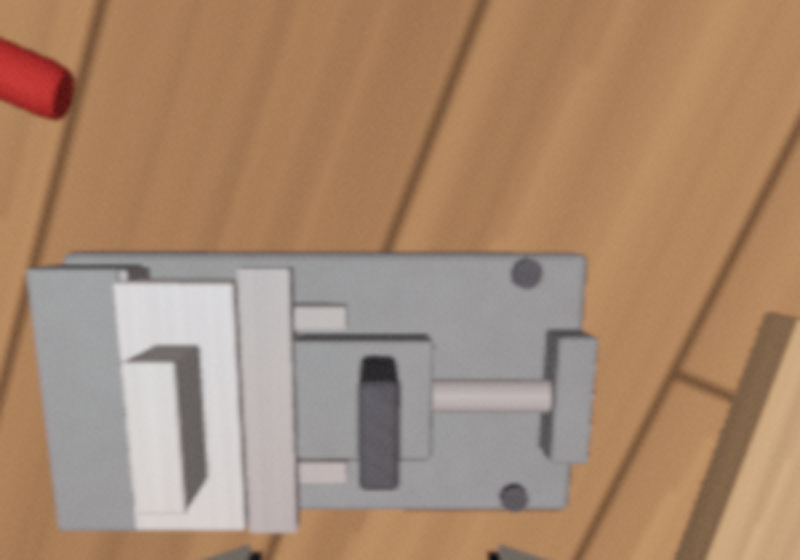

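The bracket (x 115–245) is clamped with no gap between the fixed jaw (x 30–130) and the moving jaw (x 238–297). It is centred, and the gripper is clear above.

```bash
python3 -c "
from cell import arm
print(arm.sign_off())"
```

```text
the job is handed in; nothing more can be done
None
```

The straight-web bracket is clamped in the vise, base down on the parallels, flush against the fixed jaw and centred along it, and I handed the job in at about 21 s; on the rack, the first grip closed on its base, so I released it and gripped the web instead.

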